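Turn the settled lubricant bottle over and stand it back on its pad

TASK

The thickener in the red-capped lubricant bottle has settled. Turn the closed bottle right upside down, keep it still like that for a second or two, then stand it upright again in the middle of its yellow pad and let go. Do not drop it or let it topple, and leave the other things on the bench where they are.

Things in the scene. Friction and masses are not known exactly. Their poses are not given: they have to be found in the camera images.
- bottle: closed black bottle, RED screw cap, white label band, 0.2 to 0.45 kg: square body 56 x 56 mm, 100 mm high, flat sides (lies stably on any), neck tapering to 122 mm, round cap 42 mm across from 122 to 144 mm. Origin at the centre of its underside, z towards the cap, x and y square to its sides; centre of mass about 58 mm up the axis. Starts upright on the pad
- pad: yellow plastic pad, fixed to the bench, 110 x 110 mm, 4 mm thick; origin at the centre of its underside, so that its top is at z = 4 mm. The bench between the two bottles (0.45 to 0.68 m ahead of the robot, 0.1 m to either side of its centre line) is free for laying the bottle down
- blue_bottle: bystander: the same kind of black square bottle (56 x 56 x 144 mm) but with a BLUE cap, standing on the bare bench; origin at the centre of its underside, z up along the bottle; to be left alone
- tape: bystander: roll of green tape lying flat, 96 mm across, 24 mm high; origin at the centre of its underside
- wrench: bystander: steel wrench about 180 mm long lying along its own x
- screwdriver: bystander: yellow-handled screwdriver about 200 mm long lying along its own x
- drill: bystander: cordless drill standing on its battery, 188 mm high, about 220 mm long along its own y; origin at the centre of its underside
- tin: bystander: round steel tin, 80 mm across, 110 mm high; origin at the centre of its underside
There are look-alikes about, which are no part of the job. There is more than one size of the pad; the one meant has the size given above.

How it is judged (in metres and radians):
On the way:
1. the bottle is upside down (within 15 degrees) and still (slower than 5 cm/s and 0.5 rad/s) for at least 0.8 s, in the gripper or standing on its cap (angle between bottle's own z axis and vertical above 2.88 rad and linear speed of bottle below 0.05 m/s and angular speed of bottle below 0.5 rad/s), for 0.8 s.
At the end, for the whole second after the job is handed in: The red-capped bottle stands upright (within 3 degrees) and at rest on the yellow pad, its axis within 25 mm of the pad's centre, let go; the other things are where they were (angle between bottle's own z axis and vertical below 0.05 rad and horizontal distance between bottle and pad below 0.025 m and z of bottle in the frame of pad between 0.001 and 0.008 m and linear speed of bottle below 0.02 m/s and angular speed of bottle below 0.2 rad/s); the robot touches nothing.
It fails at once if the bottle falls freely (unheld and faster than 0.6 m/s) or topples over (unheld and turning faster than 5 rad/s) (contact force between the fingers and bottle below 0.3 N and (linear speed of bottle above 0.6 m/s or angular speed of bottle above 5 rad/s)).
It fails at once if one of the bystanders (blue-capped bottle, tape, wrench, screwdriver, drill, tin) is moved more than 25 mm (distance of any of blue_bottle, tape, wrench, screwdriver, drill, tin from where it was at the start of the episode above 0.025 m).
It also fails if it takes over 72 s, if anything falls off the work surface, if the arm or the gripper's body presses on something with over 40 N, if the wrist force passes 120 N, or if a joint passes its speed limit or range.

ROBOT

A 6-joint arm with a two-finger parallel gripper is mounted at the origin on the work surface. World frame = base frame: x ahead of the robot, y to its left, z up, the work surface at z = 0. Lengths are in m, angles in degrees, forces in N, time in s.
With the tool pointing down it reaches from about 0.35 to 0.875 m from the base axis. Payload 4.2 kg.
Tool frame: the origin (TCP) lies on the mounting face of the last link; the fingertips stand 182 mm ahead of it and the grasp point (between the pads) lies 164 mm ahead of it (r.tcp_to_grasp is the distance from the TCP to the grasp point, in m); z points along the fingers, y is the line along which they close (so a half turn about z gives the same grasp; the last joint's range is limited). The gripper opens to 87 mm and grips with 3 to 60 N. Pads are 19 mm wide; open, the fingers measure 117 mm over their backs; the gripper's body (75 mm by 190 mm) begins 51 mm behind the grasp point.
Start: joints at [14.817, 22.042, 0.453, 0, -68.411, -14.817], TCP at [0.625, 0, 0.405] pointing down, gripper open.
Joint ranges: [-179.83, 179.83], [-69.29, 118.12], [-61.27, 80.66], [-181.25, 117.63], [-171.15, -9.14], [-177.46, 177.46]. Speed limits (degrees/s): [159.86, 159.86, 180, 180, 180, 180].

INTERFACE

Orientations are given as a 3x3 rotation matrix whose columns are the frame's x, y, z axes.
In Python, from station import sense, eyes, r gives the robot as it stands.
- The arm moves only by the tool jog_arm, never from a script. Its argument "increments" is a list of rows, each a list of 4 numbers: the shift along the tool's x, y, z normalised to -1 to 1, where 1 is 0.02 m, then the turn about the tool's z normalised to -1 to 1, where 1 is 0.08 rad. A call has 1 to 10 rows; each row shifts and turns the commanded pose from where the row before left it, along the tool's axes as they then stand; what a row does not reach is not made up. A row lasts 1/10 s, in which the tool goes at most 50 mm and 8.59 degrees, less where a joint would pass 70% of its speed; a pose out of reach is approached as far as the arm can. A call with a number of a shift or a turn outside -1 to 1 is refused whole. A call with a gripper value outside its range is refused whole. "grip" is the finger opening in mm, from 0 to 87, set as the call begins (left out, the last holds). The fingers move at their own pace and stop on an object; the grip force is fixed at half the most. Time passes only in rows, so rows that do not move let the fingers close. It gives the time, the measured TCP pose, the force, the opening and the grip force at its end, in the units of the state.
- sense(): the state, without advancing time (a new reading comes with each control period).
- eyes.capture(name): name is "scene" or "side" or "wrist"; returns the picture (480x640x3 uint8, blue, green, red); there is no depth.
- eyes.get_calibration(name): a dict with "camera_matrix" (3x3 intrinsics, pixels), "k1" (the pictures are not rectified: a ray, as slopes to the right and down, at radius r is drawn at 1 + k1 r^2 times it, then the intrinsics apply), "R" (3x3) and "t" (3): a world point X has camera coordinates R X + t; the wrist camera has in their place "T_tool_cam" (4x4, takes a point from camera to tool coordinates, whose origin is the TCP and whose axes are the flange's). Camera axes: x right, y down, z forward; pixel columns grow to the right and rows downward; lengths in m; the calibration is good to about 2 mm. A picture is of the moment at which its call begins: read the wrist's pose just before it. get_calibration takes no time and is no camera call.
- r.finish_job(): hands the job in; it is judged then, once.
Trained networks look in the newest picture that a camera, given by its name, has taken for a name from the list of things; names that differ only in an ending like _2 or _b are one class to them, and where a whole thing is asked for, a point or a joint stands for the part that bears it (a point fixed in the world has none). Each returns a list of dicts, best first, with "conf" (0 to 1); they miss things now and then, are a little off and sometimes report something else, mostly with a low value. They report only what shows in the picture. A call takes as long as a camera call. They do not tell look-alikes from the thing itself.
- eyes.spot_in(camera, name): "centre" ([x, y, z] in m, in world coordinates, good to about 4 mm: the middle of the surface that is visible of it).
- eyes.outline_of(camera, name): "mask" (480x640 bool, what is visible of it).
The state is a dict: "time_s": time; "joints": joint angles; "joint_velocities": joint speeds; "effort": joint torques, N m; "tcp_pos": TCP position; "ee_rot": TCP orientation; "wrist_force": force on the tool from outside, world axes, zero at the start; "moment": the same for the moment, N m; "gripper_width": opening from 0.0 (shut) to 1.0 (fully open); "gripper_force": force on a finger pad.
Only numpy, scipy, OpenCV 4.12 (cv2) and the standard library are available. Lean on these libraries where they do the work, as an engineer would, in place of code of your own. Each camera call takes 0.05 s, during which the arm holds its last target. There are 200 camera calls.

## Working session

There is one attempt and no reset: what is moved stays moved. The work goes in short steps, Python scripts to look and compute and a tool call to move; the robot and the scene stay as the last step left them, time stands still between calls to the robot, and variables do not carry over. Pictures are saved under pics/ and viewed, at most 10 in all, crops included, and the job is handed in when it is done.

Besides the shell and the picture viewer there is one more tool, called after ">>>" in YAML: its name, and indented under it one key for each argument. jog_arm: Moves the arm, as the interface text tells. Its arguments: {"type":"object","properties":{"increments":{"type":"array"},"grip":{"type":"number"}},"required":["increments"]}

```bash
mkdir -p pics; ls; python3 - <<'E'
from station import sense, eyes, r
import cv2,numpy as np
for c in ["scene","side"]:
    im=eyes.capture(c); cv2.imwrite(f"pics/{c}1.png",im)
    for n in ["bottle","pad","blue_bottle","tape","wrench","screwdriver","drill","tin"]:
        print(c,n,[(np.round(d["centre"],3).tolist(),round(d["conf"],2)) for d in eyes.spot_in(c,n)])
s=sense();print(s["time_s"],s["tcp_pos"],s["ee_rot"],r.tcp_to_grasp)
E
```

```text
pics
scene bottle [([0.486, -0.196, 0.029], 0.59)]
scene pad [([0.533, -0.206, -0.001], 0.73), ([0.336, 0.123, 0.006], 0.61)]
scene blue_bottle [([0.513, 0.256, 0.09], 0.91)]
scene tape [([0.778, 0.035, 0.018], 0.78)]
scene wrench [([0.753, 0.191, 0.008], 0.79)]
scene screwdriver [([0.782, -0.141, 0.024], 0.72)]
scene drill []
scene tin [([0.728, 0.384, 0.1], 0.71)]
side bottle [([0.494, -0.209, 0.078], 0.86), ([0.777, 0.042, 0.02], 0.61)]
side pad [([0.349, 0.14, 0.007], 0.78), ([0.512, -0.2, 0.004], 0.62)]
side blue_bottle [([0.489, 0.268, 0.09], 0.64), ([0.495, -0.21, 0.078], 0.56)]
side tape [([0.78, 0.043, 0.018], 0.68)]
side wrench [([0.759, 0.182, 0.009], 0.93)]
side screwdriver [([0.777, -0.146, 0.014], 0.95)]
side drill [([0.706, -0.333, 0.078], 0.84), ([0.775, 0.042, 0.017], 0.19)]
side tin [([0.699, 0.394, 0.091], 0.98)]
0.9 [6.24965796e-01 3.55942026e-05 4.04762249e-01] [[ 1.16904349e-05 -1.00000000e+00 -7.55994443e-06]
 [-1.00000000e+00 -1.16904561e-05  2.80030647e-06]
 [-2.80039485e-06  7.55991169e-06 -1.00000000e+00]] 0.1635
```

View pics/scene1.png

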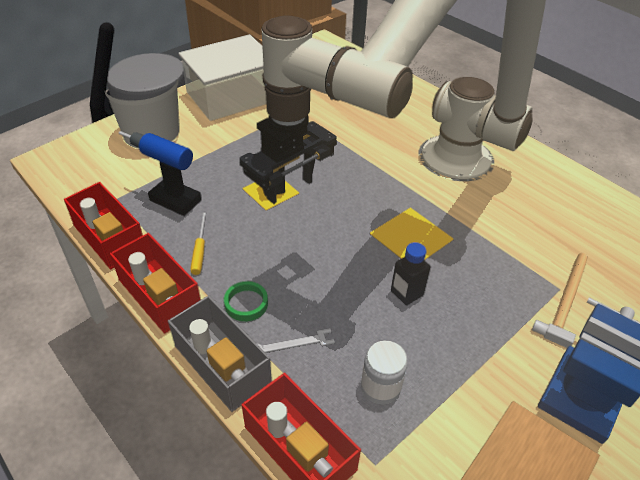

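View pics/side1.png

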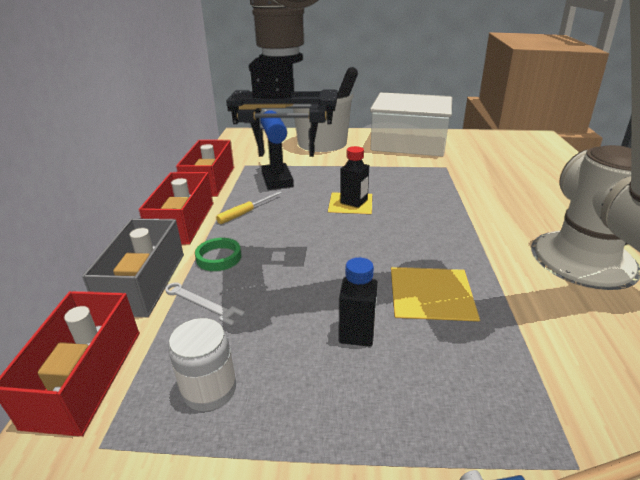

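>>> jog_arm:
  increments:
    - [1,0.6,0,0]
    - [1,0.6,0,0]
    - [1,0.6,0,0]
    - [1,0.6,0,0]
    - [1,0.6,0,0]
    - [1,0.6,0,0]
    - [1,0.6,0,0]
    - [1,0.6,0,0]
    - [1,0.6,0,0]
    - [1,0.6,0,0]

```text
time_s: 1.9
tcp_pos: [0.5037, -0.2013, 0.405]
ee_rot: [[-0.001, -1.0, 0.0], [-1.0, 0.001, -0.0], [0.0, -0.0, -1.0]]
wrist_force: [-0.1, -0.5, 0.3]
gripper_width: 0.999
gripper_force: 0.0
```

```bash
python3 - <<'E'
from station import sense, eyes, r
import cv2,numpy as np
s=sense();print(s["time_s"],s["tcp_pos"],s["joints"]);c=eyes.get_calibration("wrist");print(c)
im=eyes.capture("wrist");cv2.imwrite("pics/w1.png",im)
for n in ["bottle","pad"]: print(n,[(np.round(d["centre"],3).tolist(),round(d["conf"],2)) for d in eyes.spot_in("wrist",n)])
E
```

```text
1.9 [ 0.50365676 -0.20133135  0.40500817] [-4.65335807e+00  1.39910679e+01 -1.11919835e+01  3.80752648e-03
 -6.47984503e+01  4.61667434e+00]
{'camera_matrix': array([[340.32683153,   0.        , 318.53793348],
       [  0.        , 340.32683153, 236.10355269],
       [  0.        ,   0.        ,   1.        ]]), 'k1': 0.0021517163845329508, 'T_tool_cam': array([[-1.18376428e-03, -9.62049699e-01, -2.72871720e-01,
         7.38814558e-02],
       [ 9.99998956e-01, -1.36483144e-03,  4.73748729e-04,
        -6.73906886e-05],
       [-8.28193724e-04, -2.72870875e-01,  9.62050311e-01,
         2.08716247e-02],
       [ 0.00000000e+00,  0.00000000e+00,  0.00000000e+00,
         1.00000000e+00]])}
bottle [([0.493, -0.234, 0.149], 0.65)]
pad [([0.308, 0.178, 0.006], 0.82), ([0.525, -0.254, 0.003], 0.79)]
```

View pics/w1.png

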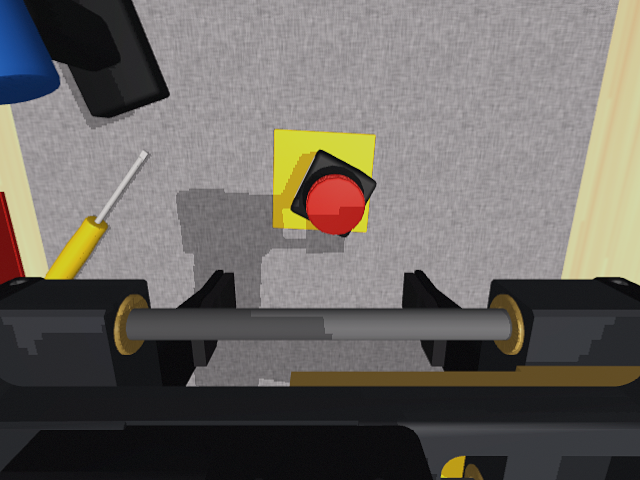

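```bash
cat > h.py <<'E'
from station import sense, eyes, r
import cv2,numpy as np
def rays(uv,cam="wrist",s=None):
    c=eyes.get_calibration(cam);K=c["camera_matrix"];uv=np.atleast_2d(np.float64(uv))
    p=cv2.undistortPoints(uv[:,None],K,np.array([c["k1"],0,0,0]))[:,0]
    d=np.c_[p,np.ones(len(p))]
    if cam=="wrist":
        s=s or sense();T=c["T_tool_cam"];R=np.array(s["ee_rot"])
        return R@T[:3,3]+s["tcp_pos"], d@T[:3,:3].T@R.T
    R=np.array(c["R"]);return -R.T@c["t"], d@R
def at_z(uv,z,cam="wrist"):
    o,d=rays(uv,cam);return o+d*((z-o[2])/d[:,2])[:,None]
E
python3 - <<'E'
from h import *
im=cv2.imread("pics/w1.png");hsv=cv2.cvtColor(im,cv2.COLOR_BGR2HSV)
h,s,v=cv2.split(hsv)
red=((h<8)|(h>172))&(s>120)&(v>60);red[:,:250]=0;red[:,420:]=0
n,l,st,ce=cv2.connectedComponentsWithStats(red.astype(np.uint8));i=1+st[1:,4].argmax();print("red",st[i],ce[i])
# brighter top disc
cn=max(cv2.findContours((l==i).astype(np.uint8),0,1)[0],key=cv2.contourArea)
print("cap blob at z .148",at_z([ce[i]],.148))
P=at_z(cn[:,0].astype(float),.148);print("cap extents",P.min(0),P.max(0))
yel=((h>20)&(h<36)&(s>120)).astype(np.uint8);yel[:,:250]=0;yel[:,420:]=0;yel[250:]=0
hull=cv2.convexHull(np.argwhere(yel)[:,::-1].astype(np.int32))
W=at_z(hull[:,0].astype(float),.004)[:,:2]
q=cv2.minAreaRect((W*1000).astype(np.float32));print("pad",q)
dark=((v<60)).astype(np.uint8);dark[:,:270]=0;dark[:,400:]=0;dark[:140]=0;dark[245:]=0
n,l,st,_=cv2.connectedComponentsWithStats(dark);i=1+st[1:,4].argmax()
hu=cv2.convexHull(np.argwhere((l==i))[:,::-1].astype(np.int32))[:,0]
print(hu.tolist())
c=at_z([[320,151],[376,182],[292,208]],.104);print(c, np.linalg.norm(c[0]-c[1]),np.linalg.norm(c[0]-c[2]))
E
```

```text
red [ 306  174   60   61 2835] [334.86666667 203.87654321]
cap blob at z .148 [[ 0.49228706 -0.23168738  0.148     ]]
cap extents [ 0.47113847 -0.25244539  0.148     ] [ 0.51264739 -0.20971013  0.148     ]
pad ((500.0044860839844, -229.46066284179688), (108.81531524658203, 109.05545806884766), 86.99996185302734)
[[375, 186], [372, 192], [366, 202], [308, 219], [294, 212], [291, 209], [291, 206], [292, 203], [294, 198], [317, 152], [319, 150], [322, 150], [330, 154], [345, 162], [358, 169], [364, 173], [371, 178], [375, 182]]
[[ 0.50244051 -0.26639715  0.104     ]
 [ 0.45665256 -0.24158317  0.104     ]
 [ 0.52597712 -0.22023486  0.104     ]] 0.05207946020493898 0.05181629345569408
```

```bash
python3 -c "
import cv2
a=cv2.imread('pics/w1.png')[130:260,250:400];cv2.imwrite('pics/c1.png',cv2.resize(a,None,fx=4,fy=4,interpolation=2))"
```

```text
(no output)
```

View pics/c1.png

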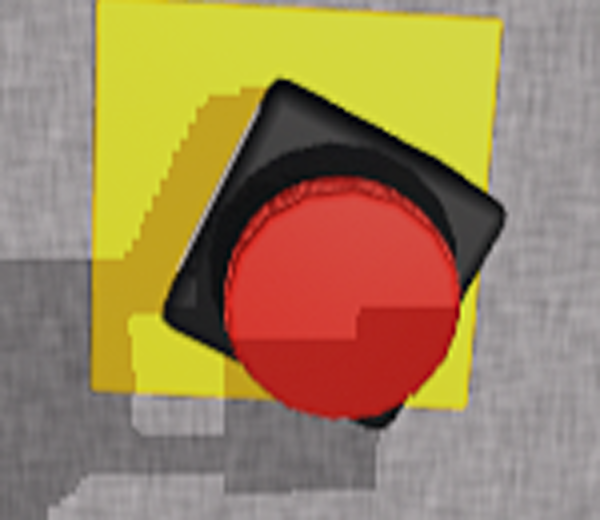

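>>> jog_arm:
  increments:
    - [0.75,0.3,0,0]
    - [0.75,0.3,0,0]
    - [0,0,0.87,1]
    - [0,0,0.87,1]
    - [0,0,0.87,1]
    - [0,0,0.87,1]
    - [0,0,0.87,1]
    - [0,0,0.87,1]
    - [0,0,0,0]

```text
time_s: 2.95
tcp_pos: [0.4922, -0.2299, 0.298]
ee_rot: [[-0.462, -0.887, -0.005], [-0.887, 0.462, 0.001], [0.001, 0.005, -1.0]]
wrist_force: [0.5, 0.3, 0.3]
gripper_width: 1.001
gripper_force: 0.0
```

>>> jog_arm:
  increments:
    - [0,0,0,0]
    - [0,0,0,0]
    - [0,0,0,0]
    - [0,0,0,0]
    - [0,0,0,0]
    - [0,0,0,0]
  grip: 30

```text
time_s: 3.55
tcp_pos: [0.493, -0.23, 0.3006]
ee_rot: [[-0.462, -0.887, 0.0], [-0.887, 0.462, -0.0], [-0.0, -0.0, -1.0]]
wrist_force: [-0.0, 0.2, -0.5]
gripper_width: 0.54
gripper_force: 0.0
```

>>> jog_arm:
  increments:
    - [0,0,0,0]
    - [0,0,0,0]
    - [0,0,0,0]
    - [0,0,0,0]

```text
time_s: 3.95
tcp_pos: [0.4929, -0.2299, 0.3005]
ee_rot: [[-0.462, -0.887, -0.0], [-0.887, 0.462, 0.0], [0.0, 0.0, -1.0]]
wrist_force: [0.1, 0.3, 2.7]
gripper_width: 0.472
gripper_force: 30.0
```

>>> jog_arm:
  increments:
    - [0,0,-0.3,0]
    - [0,0,-0.4,0]
    - [0,0,-0.5,0]
    - [0,0,-0.5,0]
    - [0,0,-0.5,0]
    - [0,0,-0.3,0]
    - [0,0,0,0]

```text
time_s: 4.65
tcp_pos: [0.4932, -0.23, 0.3517]
ee_rot: [[-0.462, -0.887, 0.003], [-0.887, 0.462, -0.001], [-0.001, -0.003, -1.0]]
wrist_force: [0.7, -0.4, -4.5]
gripper_width: 0.472
gripper_force: 30.0
```

>>> jog_arm:
  increments:
    - [0,0,0,-1]
    - [0,0,0,-1]
    - [0,0,0,-1]
    - [0,0,0,-1]
    - [0,0,0,-1]
    - [0,0,0,-1]

```text
time_s: 5.25
tcp_pos: [0.4928, -0.2299, 0.3498]
ee_rot: [[0.003, -1.0, -0.001], [-1.0, -0.003, 0.0], [-0.0, 0.001, -1.0]]
wrist_force: [0.0, 0.2, -3.9]
gripper_width: 0.473
gripper_force: 30.0
```

>>> jog_arm:
  increments:
    - [-0.5,-0.2,0,0]
    - [-1,-0.3,0,0]
    - [-1,-0.3,0,0]
    - [-1,-0.4,0,0]
    - [-1,-0.4,0,0]
    - [-1,-0.4,0,0]
    - [-1,-0.4,0,0]
    - [-0.5,0,0,0]

```text
time_s: 6.05
tcp_pos: [0.5418, -0.0879, 0.3501]
ee_rot: [[0.0, -1.0, 0.001], [-1.0, -0.0, 0.001], [-0.001, -0.001, -1.0]]
wrist_force: [0.6, -0.5, -4.3]
gripper_width: 0.475
gripper_force: 30.0
```

>>> jog_arm:
  increments:
    - [0,0,0.5,0]
    - [0,0,0.5,0]
    - [0,0,0.5,0]
    - [0,0,0.5,0]
    - [0,0,0.5,0]
    - [0,0,0.2,0]
    - [0,0,0,0]

```text
time_s: 6.75
tcp_pos: [0.541, -0.0904, 0.2966]
ee_rot: [[-0.0, -1.0, -0.0], [-1.0, 0.0, -0.001], [0.001, 0.0, -1.0]]
wrist_force: [-1.2, 0.1, -0.7]
gripper_width: 0.472
gripper_force: 30.0
```

```bash
python3 - <<'E'
from h import *
s=sense();print(s["tcp_pos"],s["moment"],s["wrist_force"])
cv2.imwrite("pics/s2.png",eyes.capture("side")[100:340,200:520])
E
```

```text
[ 0.54098058 -0.09035259  0.29659493] [-0.17796598  0.49426318  0.00855662] [-1.24997148  0.08012434 -0.71153417]
```

View pics/s2.png

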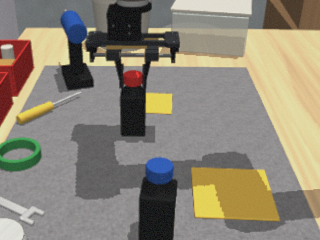

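```bash
python3 - <<'E'
import numpy as np
t=np.radians(np.arange(0,91,5));u=-28*np.cos(t)+133*np.sin(t);h=133*np.cos(t)+28*np.sin(t)
print([[round(-a/20,2),0,round(-b/20,2),0] for a,b in zip(np.diff(u),np.diff(h))])
E
```

```text
[[np.float64(-0.58), 0, np.float64(-0.1), 0], [np.float64(-0.59), 0, np.float64(-0.05), 0], [np.float64(-0.59), 0, np.float64(0.01), 0], [np.float64(-0.59), 0, np.float64(0.06), 0], [np.float64(-0.58), 0, np.float64(0.11), 0], [np.float64(-0.57), 0, np.float64(0.16), 0], [np.float64(-0.55), 0, np.float64(0.21), 0], [np.float64(-0.53), 0, np.float64(0.26), 0], [np.float64(-0.51), 0, np.float64(0.3), 0], [np.float64(-0.48), 0, np.float64(0.35), 0], [np.float64(-0.45), 0, np.float64(0.39), 0], [np.float64(-0.41), 0, np.float64(0.42), 0], [np.float64(-0.38), 0, np.float64(0.46), 0], [np.float64(-0.33), 0, np.float64(0.49), 0], [np.float64(-0.29), 0, np.float64(0.52), 0], [np.float64(-0.24), 0, np.float64(0.54), 0], [np.float64(-0.2), 0, np.float64(0.56), 0], [np.float64(-0.15), 0, np.float64(0.57), 0]]
```

>>> jog_arm:
  increments:
    - [-0.58,0,-0.05,0]
    - [-0.59,0,-0.03,0]
    - [-0.59,0,0.01,0]
    - [-0.59,0,0.06,0]
    - [-0.58,0,0.11,0]
    - [-0.57,0,0.16,0]

```text
time_s: 7.4
tcp_pos: [0.5412, -0.0185, 0.2913]
ee_rot: [[0.001, -1.0, 0.002], [-1.0, -0.001, 0.001], [-0.001, -0.002, -1.0]]
wrist_force: [-0.2, -0.2, 1.8]
gripper_width: 0.47
gripper_force: 30.0
```

```bash
python3 - <<'E'
from h import *
s=sense();print(s["tcp_pos"],s["moment"],s["wrist_force"])
cv2.imwrite("pics/s3.png",cv2.resize(eyes.capture("side")[130:290,250:450],None,fx=2,fy=2))
E
```

```text
[ 0.54122751 -0.01845664  0.29127735] [-0.33368055  0.24044734  0.01443535] [-0.21184727 -0.24606919  1.83739493]
```

View pics/s3.png

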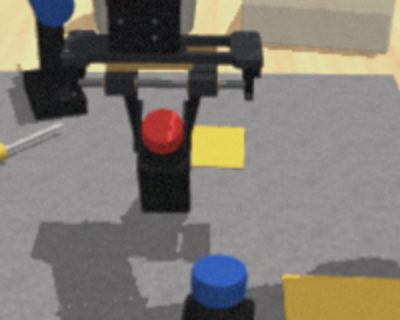

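>>> jog_arm:
  increments:
    - [-0.55,0,0.22,0]
    - [-0.53,0,0.26,0]
    - [-0.51,0,0.3,0]
    - [-0.48,0,0.35,0]
    - [-0.45,0,0.39,0]
    - [-0.41,0,0.42,0]

```text
time_s: 8.05
tcp_pos: [0.5409, 0.0394, 0.2513]
ee_rot: [[0.0, -1.0, -0.0], [-1.0, -0.0, -0.0], [0.0, 0.0, -1.0]]
wrist_force: [1.1, 0.7, 0.6]
gripper_width: 0.475
gripper_force: 30.0
```

>>> jog_arm:
  increments:
    - [-0.38,0,0.46,0]
    - [-0.33,0,0.49,0]
    - [-0.29,0,0.52,0]
    - [-0.24,0,0.54,0]
    - [-0.2,0,0.56,0]
    - [-0.15,0,0.5,0]
    - [0,0,0,0]

```text
time_s: 8.75
tcp_pos: [0.5409, 0.0707, 0.19]
ee_rot: [[0.001, -1.0, -0.002], [-1.0, -0.001, -0.001], [0.001, 0.002, -1.0]]
wrist_force: [-1.0, -2.4, 2.9]
gripper_width: 0.475
gripper_force: 30.0
```

```bash
python3 - <<'E'
from h import *
s=sense();print(s["tcp_pos"],s["moment"],s["wrist_force"])
a=eyes.capture("side")[130:290,250:450];b=eyes.capture("scene")[130:290,220:420]
cv2.imwrite("pics/s4.png",cv2.resize(np.hstack([a,b]),None,fx=2,fy=2))
E
```

```text
[0.54088813 0.07065872 0.18997595] [-0.61689285  0.34242228  0.02868397] [-1.04313203 -2.41018271  2.88251546]
```

View pics/s4.png

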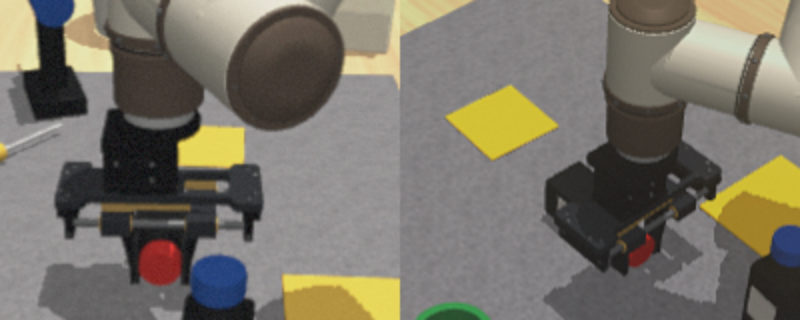

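>>> jog_arm:
  increments:
    - [0,0,0,0]
    - [0,0,0,0]
    - [0,0,0,0]
    - [0,0,0,0]
    - [0,0,0,0]
    - [0,0,0,0]
    - [0,0,0,0]
    - [0,0,0,0]
  grip: 87

```text
time_s: 9.65
tcp_pos: [0.541, 0.0704, 0.1909]
ee_rot: [[-0.0, -1.0, 0.0], [-1.0, 0.0, 0.0], [-0.0, -0.0, -1.0]]
wrist_force: [-0.1, 0.2, 0.8]
gripper_width: 0.991
gripper_force: 0.0
```

>>> jog_arm:
  increments:
    - [0,0,-1,0]
    - [0,0,-1,0]
    - [0,0,-1,0]
    - [0,0,-1,0]
    - [1,0,0,0]
    - [1,0,0,0]
    - [1,0,0,0]
    - [1,0,0,0]
    - [1,0,0,0]
    - [0.4,0,0,0]

```text
time_s: 10.65
tcp_pos: [0.5407, -0.0389, 0.2709]
ee_rot: [[-0.002, -1.0, -0.0], [-1.0, 0.002, -0.0], [0.0, 0.0, -1.0]]
wrist_force: [-0.1, 0.2, 0.3]
gripper_width: 0.997
gripper_force: 0.0
```

```bash
python3 - <<'E'
from h import *
s=sense();print(s["tcp_pos"],s["wrist_force"],s["gripper_width"])
a=eyes.capture("wrist");b=eyes.capture("side")[130:370,200:520]
cv2.imwrite("pics/s5.png",np.hstack([cv2.resize(a,(480,360)),cv2.resize(b,None,fx=1,fy=1.5)[:360]]))
for cam in ["wrist","side"]:print([(np.round(d["centre"],3).tolist(),round(d["conf"],2)) for d in eyes.spot_in(cam,"bottle")])
E
```

```text
[ 0.54072338 -0.03888714  0.27087424] [-0.10092958  0.20964003  0.3473621 ] 0.9972384392038222
[([0.538, -0.035, 0.055], 0.58)]
[([0.538, 0.039, 0.055], 0.75)]
```

View pics/s5.png

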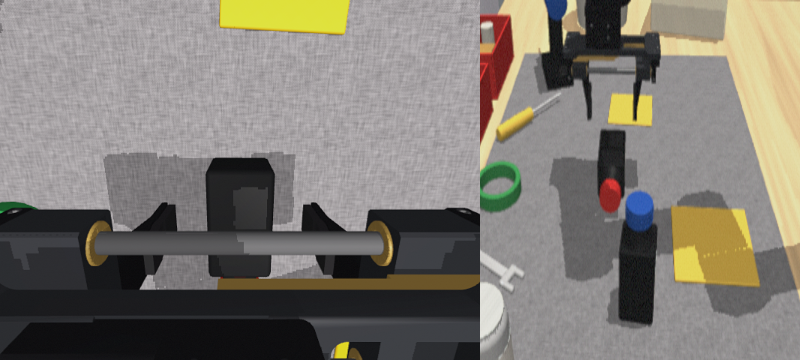

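```bash
python3 - <<'E'
from h import *
print(at_z([[281,211],[361,211],[278,226],[364,226],[320,211]],.056))
E
```

```text
[[ 0.56281364 -0.07122695  0.056     ]
 [ 0.51636707 -0.0711657   0.056     ]
 [ 0.56485759 -0.06225355  0.056     ]
 [ 0.51430804 -0.06218534  0.056     ]
 [ 0.54017276 -0.07119753  0.056     ]]
```

>>> jog_arm:
  increments:
    - [0,0,1,0]
    - [0,0,1,0]
    - [0,0,1,0]
    - [0,0,0.95,0]
    - [0,0,0,0]
    - [0,0,0,0]

```text
time_s: 11.45
tcp_pos: [0.5413, -0.0369, 0.1921]
ee_rot: [[0.001, -1.0, -0.0], [-1.0, -0.001, -0.0], [0.0, 0.0, -1.0]]
wrist_force: [0.1, -0.1, 0.2]
gripper_width: 0.999
gripper_force: 0.0
```

>>> jog_arm:
  increments:
    - [0,0,0,0]
    - [0,0,0,0]
    - [0,0,0,0]
    - [0,0,0,0]
    - [0,0,0,0]
    - [0,0,0,0]
    - [0,0,0,0]
    - [0,0,0,0]
  grip: 40

```text
time_s: 12.25
tcp_pos: [0.5408, -0.0376, 0.1922]
ee_rot: [[0.0, -1.0, -0.001], [-1.0, -0.0, -0.0], [0.0, 0.001, -1.0]]
wrist_force: [-2.6, -0.1, 5.1]
gripper_width: 0.639
gripper_force: 30.0
```

```bash
python3 - <<'E'
import numpy as np
# lying: coords s=distance along axis to cap from base, cap direction +y. grasp (s=23, mid). tilt th: base rises.
# body points rel to grasp: (s, v) v=-28 lower side; rotate so cap goes down: y= s cos - ... ; z
P={'sh':(77,-28),'cap':(121,-21)}
out=[]
y=-38.9;py=None
prev=None
for d in range(0,91,5):
    t=np.radians(d)
    rel={k:(s*np.cos(t)+v*np.sin(t), -s*np.sin(t)+v*np.cos(t)) for k,(s,v) in P.items()}
    k=min(rel,key=lambda k:rel[k][1]); h=-rel[k][1]
    if prev is None: yc=0
    else:
        # pivot point fixed at previous contact point k world
        yc=prev[1][k]-rel[k][0]
    out.append((d,yc,h)); prev=(yc,{q:yc+rel[q][0] for q in rel})
o=np.array(out)
print(np.round(o[[0,-1]],1))
for i in range(1,len(o)): print(int(o[i,0]),[round(-(o[i,1]-o[i-1,1])/20,2),0,round(-(o[i,2]-o[i-1,2])/20,2),0])
E
```

```text
[[  0.    0.   28. ]
 [ 90.  142.4 121. ]]
5 [np.float64(-0.14), 0, np.float64(-0.33), 0]
10 [np.float64(-0.16), 0, np.float64(-0.35), 0]
15 [np.float64(-0.2), 0, np.float64(-0.5), 0]
20 [np.float64(-0.25), 0, np.float64(-0.48), 0]
25 [np.float64(-0.29), 0, np.float64(-0.45), 0]
30 [np.float64(-0.32), 0, np.float64(-0.43), 0]
35 [np.float64(-0.36), 0, np.float64(-0.4), 0]
40 [np.float64(-0.39), 0, np.float64(-0.36), 0]
45 [np.float64(-0.42), 0, np.float64(-0.33), 0]
50 [np.float64(-0.45), 0, np.float64(-0.29), 0]
55 [np.float64(-0.47), 0, np.float64(-0.25), 0]
60 [np.float64(-0.49), 0, np.float64(-0.21), 0]
65 [np.float64(-0.51), 0, np.float64(-0.16), 0]
70 [np.float64(-0.52), 0, np.float64(-0.12), 0]
75 [np.float64(-0.53), 0, np.float64(-0.07), 0]
80 [np.float64(-0.54), 0, np.float64(-0.02), 0]
85 [np.float64(-0.54), 0, np.float64(0.02), 0]
90 [np.float64(-0.53), 0, np.float64(0.07), 0]
```

>>> jog_arm:
  increments:
    - [-0.14,0,-0.35,0]
    - [-0.16,0,-0.35,0]
    - [-0.2,0,-0.5,0]
    - [-0.25,0,-0.48,0]
    - [-0.29,0,-0.45,0]
    - [-0.32,0,-0.43,0]
    - [0,0,0,0]

```text
time_s: 12.95
tcp_pos: [0.5415, -0.0094, 0.2449]
ee_rot: [[0.002, -1.0, 0.004], [-1.0, -0.002, 0.001], [-0.001, -0.004, -1.0]]
wrist_force: [-0.9, -0.9, -4.6]
gripper_width: 0.638
gripper_force: 30.0
```

```bash
cat >> h.py <<'E'
def cap(tag=None):
    "triangulate red cap near the gripper"
    s=sense();g=np.array(s["tcp_pos"])-[0,0,r.tcp_to_grasp];A=np.zeros((3,3));b=np.zeros(3);px=[]
    for cam in ["scene","side"]:
        im=eyes.capture(cam)
        if tag: cv2.imwrite(f"pics/{tag}_{cam}.png",im)
        c=eyes.get_calibration(cam);K=c["camera_matrix"];p=K@(np.array(c["R"])@g+c["t"]);p=p[:2]/p[2]
        h,sa,v=cv2.split(cv2.cvtColor(im,cv2.COLOR_BGR2HSV));m=(((h<6)|(h>174))&(sa>140)&(v>40)).astype(np.uint8)
        w=np.zeros_like(m);cv2.circle(w,tuple(int(q) for q in p),110,1,-1)
        if cam=="side": w[:,:245]=0
        n,l,st,ce=cv2.connectedComponentsWithStats(m*w)
        if n<2: px.append(None);continue
        i=1+st[1:,4].argmax();px.append((st[i].tolist(),np.round(ce[i],0).tolist()))
        o,d=rays([ce[i]],cam);d=d[0]/np.linalg.norm(d[0]);P=np.eye(3)-np.outer(d,d);A+=P;b+=P@o
    ok=all(px);x=np.linalg.solve(A,b) if ok else None
    print("t",round(s["time_s"],2),"grasp",g.round(4),"cap",x,"rel",None if x is None else x-g,px)
    print("F",s["wrist_force"],"M",s["moment"],"w",s["gripper_width"])
E
python3 -c "
from h import *
cap('a')"
```

```text
t 12.95 grasp [ 0.5415 -0.0094  0.0814] cap [0.54010897 0.09536857 0.0789765 ] rel [-0.00142849  0.10472182 -0.002406  ] [([338, 235, 19, 19, 262], [347.0, 244.0]), ([317, 234, 24, 24, 458], [329.0, 246.0])]
F [-0.88581437 -0.8989312  -4.64226006] M [-1.29586458e-01 -7.84549838e-02  3.45230956e-05] w 0.6375005136698471
```

>>> jog_arm:
  increments:
    - [0,0,-1,0]
    - [0,0,-1,0]
    - [0,0,1,0]
    - [0,0,-1,0]
    - [0,0,1,0]
    - [0,0,-1,0]
    - [0,0,1,0]
    - [0,0,-1,0]
    - [0,0,0,0]
    - [0,0,0,0]

```text
time_s: 14.05
tcp_pos: [0.541, -0.0105, 0.283]
ee_rot: [[-0.0, -1.0, 0.001], [-1.0, 0.0, 0.0], [-0.0, -0.001, -1.0]]
wrist_force: [-0.5, -0.3, -4.8]
gripper_width: 0.639
gripper_force: 30.0
```

```bash
python3 -c "
from h import *
cap('b')"
```

```text
t 14.05 grasp [ 0.541  -0.0105  0.1195] cap [0.53946465 0.09435838 0.11769687] rel [-0.00152258  0.10483605 -0.001761  ] [([338, 222, 20, 20, 275], [348.0, 231.0]), ([317, 216, 25, 24, 472], [329.0, 227.0])]
F [-0.48594572 -0.2802556  -4.79641162] M [-0.14245755  0.02815565  0.04221918] w 0.6387473938176514
```

>>> jog_arm:
  increments:
    - [0,0,1,0]
    - [0,0,1,0]
    - [0,0,1,0]
    - [0,0,1,0]
    - [0,0,0.4,0]
    - [0,0,0.2,0]
    - [0,0,0,0]

```text
time_s: 14.85
tcp_pos: [0.5409, -0.0104, 0.1922]
ee_rot: [[0.001, -1.0, -0.0], [-1.0, -0.001, -0.0], [0.0, 0.0, -1.0]]
wrist_force: [-2.6, 1.0, 3.7]
gripper_width: 0.644
gripper_force: 30.0
```

>>> jog_arm:
  increments:
    - [0,0,0,0]
    - [0,0,0,0]
    - [0,0,0,0]
    - [0,0,0,0]
    - [0,0,-0.9,0]
    - [0,0,-0.9,0]
    - [0.5,0,0,0]
    - [0.55,0,0,0]
    - [0,0,0,0]
  grip: 75

```text
time_s: 15.75
tcp_pos: [0.5404, -0.0328, 0.2263]
ee_rot: [[-0.002, -1.0, -0.002], [-1.0, 0.002, -0.0], [0.0, 0.002, -1.0]]
wrist_force: [-0.6, -0.1, -1.2]
gripper_width: 0.86
gripper_force: 0.0
```

>>> jog_arm:
  increments:
    - [0,0,0,0]
    - [0,0,0,0]
    - [0,0,0,0]
    - [0,0,0,0]
    - [0,0,0,0]
    - [0,0,0,0]
  grip: 40

```text
time_s: 16.35
tcp_pos: [0.5409, -0.0312, 0.2269]
ee_rot: [[0.0, -1.0, -0.0], [-1.0, -0.0, 0.0], [-0.0, 0.0, -1.0]]
wrist_force: [-0.3, 0.4, -2.7]
gripper_width: 0.638
gripper_force: 30.0
```

```bash
python3 -c "
from h import *
cap('c')"
```

```text
t 16.35 grasp [ 0.5409 -0.0312  0.0634] cap [0.5396506  0.09491929 0.02721977] rel [-0.00122243  0.12614707 -0.03613505] [([337, 250, 18, 19, 243], [345.0, 259.0]), ([318, 257, 23, 23, 425], [329.0, 268.0])]
F [-0.34816896  0.40778893 -2.74037866] M [ 0.01828408 -0.11268726 -0.03724774] w 0.6377715533936412
```

>>> jog_arm:
  increments:
    - [0,0,-0.3,0]
    - [0,0,-0.5,0]
    - [0,0,-0.5,0]
    - [0,0,-0.5,0]
    - [0,0,-0.2,0]
    - [0,0,0,0]

```text
time_s: 17.05
tcp_pos: [0.5411, -0.0314, 0.2683]
ee_rot: [[0.0, -1.0, 0.002], [-1.0, -0.0, 0.0], [-0.0, -0.002, -1.0]]
wrist_force: [0.3, -0.2, -5.4]
gripper_width: 0.639
gripper_force: 30.0
```

```bash
python3 -c "
from h import *
cap('d')"
```

```text
t 17.05 grasp [ 0.5411 -0.0314  0.1048] cap [0.53990526 0.09347738 0.06392903] rel [-0.00119089  0.12484536 -0.04082975] [([337, 239, 19, 19, 251], [346.0, 248.0]), ([318, 240, 23, 24, 445], [329.0, 252.0])]
F [ 0.26222943 -0.1866227  -5.36428002] M [-0.20697504 -0.01106121  0.03049   ] w 0.639466198130453
```

>>> jog_arm:
  increments:
    - [0,0,-1,0]
    - [0,0,-1,0]
    - [0,0,1,0]
    - [0,0,-1,0]
    - [0,0,1,0]
    - [0,0,-1,0]
    - [0,0,1,0]
    - [0,0,-1,0]
    - [0,0,1,0]
    - [0,0,-1,0]

```text
time_s: 18.15
tcp_pos: [0.5388, -0.0316, 0.3021]
ee_rot: [[-0.002, -1.0, -0.013], [-1.0, 0.002, -0.001], [0.001, 0.013, -1.0]]
wrist_force: [-1.4, 0.5, -4.6]
gripper_width: 0.635
gripper_force: 30.0
```

```bash
python3 -c "
from h import *
cap('e')"
```

```text
t 18.15 grasp [ 0.5388 -0.0316  0.1386] cap [0.53876343 0.06652807 0.04541876] rel [-7.12583999e-05  9.81561905e-02 -9.31914035e-02] [([329, 240, 18, 16, 166], [338.0, 247.0]), ([320, 243, 21, 18, 325], [330.0, 251.0])]
F [-1.39861899  0.49592389 -4.63643702] M [-0.06290537  0.326357    0.0467362 ] w 0.6351078982690015
```

>>> jog_arm:
  increments:
    - [0,0,-1,0]
    - [0,0,-1,0]
    - [0,0,1,0]
    - [0,0,-1,0]
    - [0,0,1,0]
    - [0,0,-1,0]
    - [0,0,1,0]
    - [0,0,-1,0]
    - [0,0,1,0]
    - [0,0,-1,0]

```text
time_s: 19.25
tcp_pos: [0.5391, -0.0315, 0.342]
ee_rot: [[-0.002, -1.0, -0.012], [-1.0, 0.002, -0.0], [0.0, 0.012, -1.0]]
wrist_force: [-2.1, -0.0, -4.2]
gripper_width: 0.636
gripper_force: 30.0
```

```bash
python3 -c "
from h import *
cap('f')"
```

```text
t 19.25 grasp [ 0.5391 -0.0315  0.1785] cap [0.53915413 0.06244019 0.08011166] rel [ 1.88110815e-05  9.39033566e-02 -9.83631032e-02] [([328, 228, 19, 16, 170], [337.0, 236.0]), ([320, 227, 21, 18, 321], [330.0, 235.0])]
F [-2.14981298 -0.02952061 -4.20148959] M [0.01183673 0.3578867  0.02881619] w 0.6360628396373719
```

>>> jog_arm:
  increments:
    - [-1,0,-0.7,0]
    - [1,0,0.7,0]
    - [-1,0,-0.7,0]
    - [1,0,0.7,0]
    - [-1,0,-0.7,0]
    - [1,0,0.7,0]
    - [-1,0,-0.7,0]
    - [1,0,0.7,0]
    - [-1,0,-0.7,0]
    - [0,0,0,0]

```text
time_s: 20.35
tcp_pos: [0.5417, -0.0104, 0.3619]
ee_rot: [[0.001, -1.0, 0.004], [-1.0, -0.001, 0.001], [-0.001, -0.004, -1.0]]
wrist_force: [0.8, -1.4, -4.1]
gripper_width: 0.638
gripper_force: 30.0
```

```bash
python3 -c "
from h import *
cap('g')"
```

```text
t 20.35 grasp [ 0.5417 -0.0104  0.1984] cap [0.5422905  0.03208724 0.05881641] rel [ 0.00061814  0.0425235  -0.1395364 ] [([317, 228, 19, 15, 166], [326.0, 236.0]), ([320, 230, 20, 12, 214], [330.0, 236.0])]
F [ 0.76659463 -1.44867937 -4.09537172] M [-0.59405177 -0.18276109 -0.02679704] w 0.638058060120842
```

>>> jog_arm:
  increments:
    - [0,0,0.8,0]
    - [0,0,0.8,0]
    - [0,0,0.4,0]
    - [0,0,0.2,0]
    - [0,0,0,0]

```text
time_s: 20.95
tcp_pos: [0.5407, -0.0123, 0.3188]
ee_rot: [[0.001, -1.0, -0.002], [-1.0, -0.001, -0.003], [0.003, 0.002, -1.0]]
wrist_force: [-3.9, -2.4, 6.8]
gripper_width: 0.636
gripper_force: 30.0
```

>>> jog_arm:
  increments:
    - [0,0,0.1,0]
    - [0,0,0.1,0]
    - [0,0,0,0]

```text
time_s: 21.25
tcp_pos: [0.5414, -0.0127, 0.3179]
ee_rot: [[0.003, -1.0, 0.002], [-1.0, -0.003, -0.005], [0.005, -0.002, -1.0]]
wrist_force: [-5.5, -5.2, 18.0]
gripper_width: 0.634
gripper_force: 30.2
```

```bash
python3 -c "
from h import *
cap('h')"
```

```text
t 21.25 grasp [ 0.5414 -0.0127  0.1544] cap [0.53948493 0.03332985 0.0181977 ] rel [-0.0019437   0.04607012 -0.13622605] [([318, 240, 18, 15, 159], [327.0, 248.0]), ([322, 247, 20, 12, 208], [331.0, 253.0])]
F [-5.49868877 -5.16729898 17.99969374] M [-1.43309904  2.37743951  0.14712054] w 0.6335978091239193
```

>>> jog_arm:
  increments:
    - [-0.68,0,-0.2,0]
    - [-0.68,0,-0.12,0]
    - [-0.68,0,-0.04,0]
    - [0,0,0,0]

```text
time_s: 21.75
tcp_pos: [0.5417, 0.0308, 0.322]
ee_rot: [[0.003, -1.0, 0.003], [-1.0, -0.003, 0.0], [-0.0, -0.003, -1.0]]
wrist_force: [-0.9, -0.7, 7.5]
gripper_width: 0.635
gripper_force: 30.1
```

```bash
python3 -c "
from h import *
cap('i')"
```

```text
t 21.75 grasp [0.5417 0.0308 0.1585] cap [0.53929277 0.0376563  0.0092948 ] rel [-0.00237232  0.00686217 -0.14918748] [([319, 243, 18, 15, 146], [328.0, 252.0]), ([322, 251, 19, 14, 210], [331.0, 258.0])]
F [-0.86014173 -0.68196915  7.47466864] M [-0.3315378   0.58498928 -0.0020151 ] w 0.6352094522890713
```

>>> jog_arm:
  increments:
    - [-0.68,0,0,0]
    - [-0.68,0,0.08,0]
    - [-0.68,0,0.15,0]
    - [-0.2,0,0.05,0]
    - [0,0,0,0]

```text
time_s: 22.35
tcp_pos: [0.5413, 0.076, 0.3156]
ee_rot: [[0.003, -1.0, 0.001], [-1.0, -0.003, -0.0], [0.0, -0.001, -1.0]]
wrist_force: [-1.5, -0.8, 7.3]
gripper_width: 0.635
gripper_force: 30.1
```

```bash
python3 -c "
from h import *
cap('j')
a=cv2.imread('pics/j_scene.png')[130:330,220:420];b=cv2.imread('pics/j_side.png')[100:300,230:430]
cv2.imwrite('pics/jj.png',cv2.resize(np.hstack([a,b]),None,fx=2,fy=2))"
```

```text
t 22.35 grasp [0.5413 0.076  0.1521] cap [0.53876507 0.04066413 0.00142485] rel [-0.00252643 -0.03535372 -0.1507081 ] [([321, 247, 18, 13, 123], [329.0, 254.0]), ([322, 254, 20, 15, 195], [331.0, 262.0])]
F [-1.48613358 -0.78493455  7.33086654] M [-0.43449671  0.70464933 -0.00401547] w 0.6354146310071324
```

View pics/jj.png

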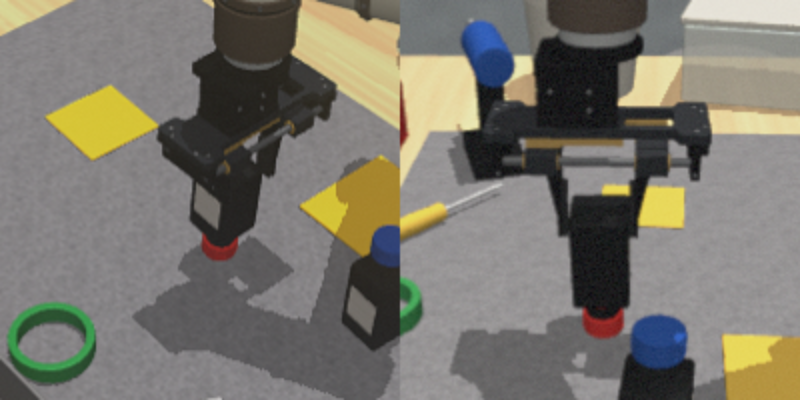

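>>> jog_arm:
  increments:
    - [0,0,0,0]
    - [0,0,0,0]
    - [0,0,0,0]
    - [0,0,0,0]
    - [0,0,0,0]
    - [0,0,0,0]
    - [0,0,0,0]
    - [0,0,0,0]
    - [0,0,0,0]
    - [0,0,0,0]

```text
time_s: 23.45
tcp_pos: [0.5412, 0.0754, 0.3157]
ee_rot: [[0.001, -1.0, 0.001], [-1.0, -0.001, -0.0], [0.0, -0.001, -1.0]]
wrist_force: [-2.2, -0.1, 6.8]
gripper_width: 0.637
gripper_force: 30.1
```

>>> jog_arm:
  increments:
    - [0,0,0,0]
    - [0,0,0,0]
    - [0,0,0,0]
    - [0,0,0,0]
    - [0,0,0,0]
    - [0,0,0,0]

```text
time_s: 24.05
tcp_pos: [0.5412, 0.0754, 0.3157]
ee_rot: [[0.002, -1.0, 0.001], [-1.0, -0.002, -0.0], [0.0, -0.001, -1.0]]
wrist_force: [-1.0, -1.0, 6.4]
gripper_width: 0.636
gripper_force: 30.1
```

```bash
python3 - <<'E'
from h import *
cap()
# reverse arc about lower cap rim; eff grip at (s=7,v=22); shoulder takes over below ~9 deg
P={'sh':(93,-50),'cap':(137,-43)}
prev=None;o=[]
for d in list(range(87,-1,-5))+[0]:
    t=np.radians(d);rel={k:(s*np.cos(t)+v*np.sin(t), -s*np.sin(t)+v*np.cos(t)) for k,(s,v) in P.items()}
    k=min(rel,key=lambda k:rel[k][1]);yc=0 if prev is None else prev[k]-rel[k][0]
    prev={q:yc+rel[q][0] for q in rel};o.append((d,yc,-rel[k][1]))
o=np.array(o)
for i in range(1,len(o)): print(int(o[i,0]),round(-(o[i,1]-o[i-1,1])/20,2),round(-(o[i,2]-o[i-1,2])/20,2))
E
```

```text
t 24.05 grasp [0.5412 0.0754 0.1522] cap [0.53878129 0.04036939 0.00101979] rel [-0.00246818 -0.0350105  -0.15119741] [([321, 247, 18, 13, 124], [329.0, 254.0]), ([322, 254, 20, 15, 195], [331.0, 262.0])]
F [-0.96583434 -0.96460659  6.37690589] M [-0.38818178  0.66929392 -0.01071017] w 0.6364689629427238
82 0.61 -0.13
77 0.62 -0.08
72 0.63 -0.02
67 0.63 0.03
62 0.62 0.09
57 0.61 0.14
52 0.6 0.19
47 0.58 0.25
42 0.55 0.29
37 0.52 0.34
32 0.49 0.39
27 0.46 0.43
22 0.42 0.47
17 0.38 0.5
12 0.33 0.53
7 0.28 0.48
2 0.25 0.39
0 0.09 0.16
```

```bash
cat >> h.py <<'E'
def tiltfit(ts,ys,x=.540):
    M={}
    for c in ["scene","side"]:
        eyes.capture(c);q=[d for d in eyes.outline_of(c,"bottle")]
        M[c]=[d["mask"] for d in q]
    a=np.linspace(0,2*np.pi,24)
    B=np.array([[i,j,k] for i in(-.028,.028) for j in(-.028,.028) for k in(0,.1)]+[[.021*np.cos(u),.021*np.sin(u),k] for u in a for k in(.122,.144)])
    best=[]
    for t in ts:
        th=np.radians(t)  # axis direction in y-z: t=0 cap to +y, 90 cap down
        ax=np.array([0,np.cos(th),-np.sin(th)]);v=np.array([0,np.sin(th),np.cos(th)])
        W=np.outer(B[:,2],ax)+np.outer(B[:,1],v)+np.outer(B[:,0],[1,0,0]);W[:,2]-=W[:,2].min()
        for y in ys:
            X=W+[x,y,0];sc=0
            for c in M:
                k=eyes.get_calibration(c);p=cv2.projectPoints(X,cv2.Rodrigues(np.array(k["R"]))[0],np.array(k["t"]),k["camera_matrix"],np.array([k["k1"],0,0,0]))[0][:,0]
                im=np.zeros((480,640),np.uint8)
                for part in (p[:8],p[8:]): cv2.fillConvexPoly(im,cv2.convexHull(part.astype(np.float32)).astype(np.int32),1)
                cv2.fillConvexPoly(im,cv2.convexHull(np.vstack([p[8:],p[8:]]).astype(np.float32)).astype(np.int32),1)
                sc+=max([(im&m).sum()/(im|m).sum() for m in M[c]] or [0])
            best.append((sc,t,y))
    best.sort(reverse=True);print([tuple(np.round(b,3)) for b in best[:6]],{c:[int(m.sum()) for m in M[c]] for c in M})
E
python3 -c "
from h import *
tiltfit(range(60,121,3),np.arange(0,.12,.004))"
```

```text
[(np.float64(1.479), np.float64(105.0), np.float64(0.072)), (np.float64(1.475), np.float64(102.0), np.float64(0.068)), (np.float64(1.471), np.float64(105.0), np.float64(0.076)), (np.float64(1.468), np.float64(102.0), np.float64(0.072)), (np.float64(1.464), np.float64(99.0), np.float64(0.064)), (np.float64(1.456), np.float64(108.0), np.float64(0.076))] {'scene': [993], 'side': [1846]}
```

>>> jog_arm:
  increments:
    - [0.4,0,-0.05,0]
    - [0.4,0,-0.05,0]
    - [0.4,0,-0.04,0]
    - [0,0,0,0]

```text
time_s: 24.75
tcp_pos: [0.5416, 0.0515, 0.3191]
ee_rot: [[0.001, -1.0, 0.004], [-1.0, -0.001, 0.002], [-0.002, -0.004, -1.0]]
wrist_force: [-1.9, 2.8, 8.9]
gripper_width: 0.635
gripper_force: 30.1
```

```bash
python3 -c "
from h import *
cap('k')
tiltfit(range(60,121,3),np.arange(0,.12,.004))
a=cv2.imread('pics/k_side.png')[140:290,260:400];cv2.imwrite('pics/kk.png',cv2.resize(a,None,fx=4,fy=4))"
```

```text
t 24.75 grasp [0.5416 0.0515 0.1556] cap [0.53883645 0.04036394 0.00483776] rel [-0.0027738  -0.01110953 -0.15079423] [([320, 246, 18, 13, 137], [329.0, 253.0]), ([322, 252, 20, 15, 204], [331.0, 260.0])]
F [-1.90746058  2.78292381  8.87933965] M [ 1.10989745  0.8870863  -0.07029726] w 0.6350790616656921
[(np.float64(1.608), np.float64(90.0), np.float64(0.036)), (np.float64(1.601), np.float64(93.0), np.float64(0.044)), (np.float64(1.592), np.float64(90.0), np.float64(0.04)), (np.float64(1.589), np.float64(93.0), np.float64(0.04)), (np.float64(1.585), np.float64(87.0), np.float64(0.036)), (np.float64(1.578), np.float64(87.0), np.float64(0.032))] {'scene': [1200], 'side': [2034, 1133]}
```

>>> jog_arm:
  increments:
    - [0,0,0,0]
    - [0,0,0,0]
    - [0,0,0,0]
    - [0,0,0,0]
    - [0,0,0,0]
    - [0,0,0,0]
    - [0,0,0,0]
    - [0,0,0,0]
    - [0,0,0,0]
    - [0,0,0,0]

```text
time_s: 26.05
tcp_pos: [0.5417, 0.0521, 0.319]
ee_rot: [[0.001, -1.0, 0.003], [-1.0, -0.001, 0.002], [-0.002, -0.003, -1.0]]
wrist_force: [-2.8, 2.5, 8.9]
gripper_width: 0.635
gripper_force: 30.1
```

>>> jog_arm:
  increments:
    - [0,0,0,0]
    - [0,0,0,0]
    - [0,0,0,0]
    - [0,0,0,0]
    - [0,0,0,0]
    - [0,0,0,0]

```text
time_s: 26.65
tcp_pos: [0.5416, 0.0521, 0.319]
ee_rot: [[0.001, -1.0, 0.003], [-1.0, -0.001, 0.002], [-0.002, -0.004, -1.0]]
wrist_force: [-1.8, 2.8, 8.8]
gripper_width: 0.639
gripper_force: 30.1
```

>>> jog_arm:
  increments:
    - [0.61,0,-0.15,0]
    - [0.62,0,-0.1,0]
    - [0.63,0,-0.03,0]
    - [0.63,0,0.03,0]
    - [0.62,0,0.09,0]
    - [0.61,0,0.14,0]
    - [0,0,0,0]

```text
time_s: 27.35
tcp_pos: [0.5411, -0.0262, 0.3184]
ee_rot: [[-0.002, -1.0, 0.0], [-1.0, 0.002, -0.001], [0.001, -0.0, -1.0]]
wrist_force: [-1.1, -0.6, 3.9]
gripper_width: 0.634
gripper_force: 30.1
```

```bash
python3 -c "
from h import *
cap('l')
tiltfit(range(0,100,4),np.arange(-.14,.06,.005))"
```

```text
t 27.35 grasp [ 0.5411 -0.0262  0.1549] cap [0.5365542  0.01693407 0.01745697] rel [-0.00451724  0.04311485 -0.13739713] [([314, 236, 18, 15, 155], [323.0, 244.0]), ([323, 243, 20, 12, 206], [333.0, 249.0])]
F [-1.10850463 -0.60426061  3.86263471] M [-0.15290168  0.47782207  0.01580582] w 0.6343690624766328
[(np.float64(1.595), np.float64(64.0), np.float64(-0.04)), (np.float64(1.585), np.float64(68.0), np.float64(-0.035)), (np.float64(1.58), np.float64(72.0), np.float64(-0.03)), (np.float64(1.58), np.float64(64.0), np.float64(-0.045)), (np.float64(1.578), np.float64(60.0), np.float64(-0.045)), (np.float64(1.575), np.float64(68.0), np.float64(-0.03))] {'scene': [1461], 'side': [1800, 4845]}
```

>>> jog_arm:
  increments:
    - [0.61,0,0.14,0]
    - [0.6,0,0.19,0]
    - [0.58,0,0.25,0]
    - [0.55,0,0.29,0]
    - [0.52,0,0.34,0]
    - [0.49,0,0.39,0]
    - [0,0,0,0]

```text
time_s: 28.35
tcp_pos: [0.5406, -0.0927, 0.2842]
ee_rot: [[-0.002, -1.0, -0.003], [-1.0, 0.002, -0.0], [0.0, 0.003, -1.0]]
wrist_force: [-0.1, -1.8, 0.9]
gripper_width: 0.639
gripper_force: 30.0
```

```bash
python3 -c "
from h import *
cap('m')
tiltfit(range(0,90,4),np.arange(-.16,.03,.005))"
```

```text
t 28.35 grasp [ 0.5406 -0.0927  0.1207] cap [0.53581525 0.00254356 0.02244473] rel [-0.00483284  0.09528451 -0.09830201] [([311, 231, 18, 16, 163], [320.0, 238.0]), ([324, 236, 19, 17, 292], [333.0, 244.0])]
F [-0.06359492 -1.77558445  0.90575394] M [-0.35652631  0.25620821  0.11501456] w 0.6387581913611088
[(np.float64(1.691), np.float64(28.0), np.float64(-0.11)), (np.float64(1.67), np.float64(28.0), np.float64(-0.105)), (np.float64(1.651), np.float64(32.0), np.float64(-0.105)), (np.float64(1.643), np.float64(24.0), np.float64(-0.115)), (np.float64(1.642), np.float64(28.0), np.float64(-0.115)), (np.float64(1.635), np.float64(32.0), np.float64(-0.1))] {'scene': [1580], 'side': [1704]}
```

>>> jog_arm:
  increments:
    - [0.46,0,0.43,0]
    - [0.42,0,0.47,0]
    - [0.38,0,0.5,0]
    - [0.33,0,0.53,0]
    - [0.28,0,0.48,0]
    - [0.2,0,0.39,0]
    - [0,0,0.12,0]
    - [0,0,0,0]

```text
time_s: 29.45
tcp_pos: [0.5405, -0.1335, 0.2285]
ee_rot: [[0.0, -1.0, -0.002], [-1.0, -0.0, -0.002], [0.002, 0.002, -1.0]]
wrist_force: [-4.0, -5.0, 9.7]
gripper_width: 0.639
gripper_force: 30.0
```

```bash
python3 -c "
from h import *
cap('n')
tiltfit(range(-10,30,2),np.arange(-.18,-.08,.004))"
```

```text
t 29.45 grasp [ 0.5405 -0.1335  0.065 ] cap [ 0.53862342 -0.00961591  0.02735537] rel [-0.00192085  0.12392759 -0.03762321] [([307, 226, 18, 19, 236], [315.0, 235.0]), ([322, 229, 21, 21, 350], [332.0, 239.0])]
F [-4.008705   -4.96887721  9.71128831] M [-1.43350834  1.23443755  0.01113459] w 0.6386248550259201
[(np.float64(1.77), np.float64(-2.0), np.float64(-0.132)), (np.float64(1.763), np.float64(-2.0), np.float64(-0.136)), (np.float64(1.759), np.float64(0.0), np.float64(-0.14)), (np.float64(1.747), np.float64(-2.0), np.float64(-0.14)), (np.float64(1.739), np.float64(0.0), np.float64(-0.136)), (np.float64(1.734), np.float64(-4.0), np.float64(-0.132))] {'scene': [1428], 'side': [1200]}
```

>>> jog_arm:
  increments:
    - [0,0,0,0]
    - [0,0,0,0]
    - [0,0,0,0]
    - [0,0,0,0]
    - [0,0,0,0]
    - [0,0,-0.5,0]
    - [0,0,-1,0]
    - [0,0,-1,0]
  grip: 87

```text
time_s: 30.55
tcp_pos: [0.541, -0.1325, 0.2785]
ee_rot: [[0.0, -1.0, -0.0], [-1.0, -0.0, -0.0], [0.0, 0.0, -1.0]]
wrist_force: [1.1, 0.1, 0.9]
gripper_width: 0.995
gripper_force: 0.0
```

>>> jog_arm:
  increments:
    - [-1,0,0,0]
    - [-1,0,0,0]
    - [-1,0,0,0]
    - [-1,0,0,0]
    - [-1,0,0,0]
    - [-1,0,0,0]
    - [-0.4,0,0,0]
    - [0,0,0,0]

```text
time_s: 31.35
tcp_pos: [0.5411, -0.0038, 0.2781]
ee_rot: [[0.002, -1.0, 0.001], [-1.0, -0.002, 0.0], [-0.0, -0.001, -1.0]]
wrist_force: [0.7, -0.0, 0.6]
gripper_width: 1.0
gripper_force: 0.0
```

```bash
python3 -c "
from h import *
cap('o')
im=eyes.capture('wrist');cv2.imwrite('pics/o_w.png',im)
v=cv2.cvtColor(im,cv2.COLOR_BGR2HSV)[...,2]
for row in (170,190,210,225):
    d=np.where(v[row,220:420]<55)[0]+220;print(row,d.min() if len(d) else 0,d.max() if len(d) else 0, at_z([[d.min(),row],[d.max(),row]],.056).round(4).tolist() if len(d) else 0)
"
```

```text
t 31.35 grasp [ 0.5411 -0.0038  0.1146] cap [ 0.53865245 -0.00950785  0.02743876] rel [-0.00243205 -0.00569388 -0.08716616] [([307, 226, 18, 18, 234], [315.0, 235.0]), ([322, 229, 21, 21, 353], [332.0, 239.0])]
F [ 0.7236079  -0.03872176  0.63127743] M [-0.0908814  -0.00124299 -0.00622384] w 0.9997097172878227
170 274 367 [[0.5667, -0.0621, 0.056], [0.5126, -0.062, 0.056]]
190 275 366 [[0.5665, -0.0504, 0.056], [0.5128, -0.0503, 0.056]]
210 289 352 [[0.5586, -0.0384, 0.056], [0.5208, -0.0383, 0.056]]
225 297 344 [[0.554, -0.0291, 0.056], [0.5254, -0.0291, 0.056]]
```

>>> jog_arm:
  increments:
    - [0.15,0,0.95,0]
    - [0,0,1,0]
    - [0,0,1,0]
    - [0,0,1,0]
    - [0,0,0.4,0]
    - [0,0,0,0]

```text
time_s: 32.1
tcp_pos: [0.5407, -0.0083, 0.1895]
ee_rot: [[-0.001, -1.0, -0.003], [-1.0, 0.001, -0.001], [0.001, 0.003, -1.0]]
wrist_force: [-0.2, 0.2, 0.3]
gripper_width: 1.004
gripper_force: 0.0
```

>>> jog_arm:
  increments:
    - [0,0,0,0]
    - [0,0,0,0]
    - [0,0,0,0]
    - [0,0,0,0]
    - [0,0,0,0]
    - [0,0,0,0]
    - [0,0,0,0]
    - [0,0,0,0]
    - [0,0,0,0]
    - [0,0,0,0]
  grip: 30

```text
time_s: 33.1
tcp_pos: [0.5408, -0.0075, 0.1906]
ee_rot: [[-0.0, -1.0, -0.0], [-1.0, 0.0, 0.0], [-0.0, 0.0, -1.0]]
wrist_force: [-2.0, 0.5, 2.6]
gripper_width: 0.471
gripper_force: 30.0
```

>>> jog_arm:
  increments:
    - [0.1,0,-0.5,0]
    - [0.15,0,-0.55,0]
    - [0.2,0,-0.55,0]
    - [0.24,0,-0.54,0]
    - [0.29,0,-0.52,0]
    - [0.33,0,-0.49,0]
    - [0,0,0,0]

```text
time_s: 33.8
tcp_pos: [0.5414, -0.0345, 0.2554]
ee_rot: [[-0.001, -1.0, 0.003], [-1.0, 0.001, 0.001], [-0.001, -0.003, -1.0]]
wrist_force: [-0.1, 1.9, -1.6]
gripper_width: 0.476
gripper_force: 30.0
```

```bash
python3 -c "
from h import *
cap('p')
tiltfit(range(-90,10,4),np.arange(-.18,-.08,.005))"
```

```text
t 33.8 grasp [ 0.5414 -0.0345  0.0919] cap [ 0.54090609 -0.02566679  0.0954409 ] rel [-0.00044977  0.00886464  0.00356949] [([304, 201, 14, 18, 169], [310.0, 211.0]), ([321, 197, 21, 21, 360], [331.0, 207.0])]
F [-0.09904935  1.90785026 -1.56737389] M [ 0.66601336 -0.06707031 -0.00256906] w 0.4758802202481101
[(np.float64(0.99), np.float64(-30.0), np.float64(-0.145)), (np.float64(0.979), np.float64(-30.0), np.float64(-0.14)), (np.float64(0.976), np.float64(-26.0), np.float64(-0.15)), (np.float64(0.97), np.float64(-26.0), np.float64(-0.155)), (np.float64(0.942), np.float64(-30.0), np.float64(-0.15)), (np.float64(0.936), np.float64(-26.0), np.float64(-0.16))] {'scene': [407], 'side': [501, 361]}
```

>>> jog_arm:
  increments:
    - [0.38,0,-0.46,0]
    - [0.41,0,-0.42,0]
    - [0.45,0,-0.39,0]
    - [0.48,0,-0.35,0]
    - [0.51,0,-0.3,0]
    - [0.53,0,-0.26,0]
    - [0.55,0,-0.21,0]
    - [0,0,0,0]

```text
time_s: 34.9
tcp_pos: [0.541, -0.1015, 0.302]
ee_rot: [[-0.002, -1.0, 0.001], [-1.0, 0.002, -0.0], [0.0, -0.001, -1.0]]
wrist_force: [0.8, 0.7, -4.2]
gripper_width: 0.471
gripper_force: 30.0
```

```bash
python3 -c "
from h import *
cap('q')
tiltfit(range(-102,10,4),np.arange(-.19,-.08,.005))"
```

```text
t 34.9 grasp [ 0.541  -0.1015  0.1385] cap [ 0.53993362 -0.09560972  0.14080045] rel [-0.00110951  0.00588186  0.0023148 ] [([285, 171, 14, 19, 192], [291.0, 181.0]), ([323, 164, 20, 20, 328], [332.0, 174.0])]
F [ 0.75815057  0.67805115 -4.15574213] M [ 0.14092398 -0.05946366 -0.02925864] w 0.4707087604464232
[(np.float64(1.649), np.float64(-66.0), np.float64(-0.155)), (np.float64(1.648), np.float64(-62.0), np.float64(-0.16)), (np.float64(1.637), np.float64(-66.0), np.float64(-0.16)), (np.float64(1.624), np.float64(-62.0), np.float64(-0.155)), (np.float64(1.609), np.float64(-66.0), np.float64(-0.15)), (np.float64(1.605), np.float64(-70.0), np.float64(-0.15))] {'scene': [980], 'side': [1259]}
```

>>> jog_arm:
  increments:
    - [0,0,-0.5,0]
    - [-0.4,0,0,0]
    - [-0.7,0,0,0]
    - [-0.8,0,0,0]
    - [-0.7,0,0,0]
    - [-0.4,0,0,0]
    - [0,0,0.4,0]
    - [0,0,0.4,0]
    - [0,0,0.1,0]
    - [0,0,0,0]

```text
time_s: 36.2
tcp_pos: [0.5414, -0.0403, 0.2949]
ee_rot: [[0.001, -1.0, 0.001], [-1.0, -0.001, -0.001], [0.001, -0.001, -1.0]]
wrist_force: [-2.7, 2.1, 7.6]
gripper_width: 0.471
gripper_force: 30.0
```

```bash
python3 -c "
from h import *
cap('r')
tiltfit(range(-102,-40,3),np.arange(-.15,-.03,.005))"
```

```text
t 36.2 grasp [ 0.5414 -0.0403  0.1314] cap [ 0.54054736 -0.03266     0.13558891] rel [-0.00088388  0.0076348   0.00423059] [([302, 187, 14, 19, 179], [309.0, 196.0]), ([321, 178, 21, 21, 367], [331.0, 188.0])]
F [-2.70826989  2.06494828  7.60776406] M [ 0.47794011  1.00900679 -0.01303558] w 0.4705462599712665
[(np.float64(1.629), np.float64(-63.0), np.float64(-0.095)), (np.float64(1.623), np.float64(-63.0), np.float64(-0.09)), (np.float64(1.616), np.float64(-66.0), np.float64(-0.09)), (np.float64(1.612), np.float64(-60.0), np.float64(-0.095)), (np.float64(1.599), np.float64(-66.0), np.float64(-0.095)), (np.float64(1.589), np.float64(-60.0), np.float64(-0.09))] {'scene': [964, 570], 'side': [1380]}
```

>>> jog_arm:
  increments:
    - [0.6,0,-0.08,0]
    - [0.6,0,-0.07,0]
    - [0.6,0,-0.04,0]
    - [0.6,0,0.0,0]
    - [0.6,0,0.05,0]
    - [0.1,0,0.04,0]
    - [0,0,0,0]
    - [0,0,0,0]

```text
time_s: 37.3
tcp_pos: [0.5408, -0.1021, 0.2955]
ee_rot: [[0.0, -1.0, -0.001], [-1.0, -0.0, -0.0], [0.0, 0.001, -1.0]]
wrist_force: [-1.3, 0.9, 0.5]
gripper_width: 0.471
gripper_force: 30.0
```

```bash
python3 -c "
from h import *
cap('s')
tiltfit(range(-108,-60,2),np.arange(-.17,-.05,.004))"
```

```text
t 37.3 grasp [ 0.5408 -0.1021  0.132 ] cap [ 0.5394801  -0.09624125  0.13584197] rel [-0.00136694  0.00581127  0.00388997] [([285, 173, 13, 18, 177], [291.0, 182.0]), ([323, 167, 20, 18, 286], [333.0, 175.0])]
F [-1.275384    0.92956732  0.53531921] M [0.21474219 0.52751285 0.05205256] w 0.47141619045138794
[(np.float64(1.701), np.float64(-78.0), np.float64(-0.114)), (np.float64(1.692), np.float64(-80.0), np.float64(-0.114)), (np.float64(1.689), np.float64(-82.0), np.float64(-0.114)), (np.float64(1.688), np.float64(-76.0), np.float64(-0.114)), (np.float64(1.685), np.float64(-74.0), np.float64(-0.118)), (np.float64(1.68), np.float64(-80.0), np.float64(-0.11))] {'scene': [1182, 873], 'side': [1482]}
```

>>> jog_arm:
  increments:
    - [0.3,0,0.1,0]
    - [0.5,0,0.05,0]
    - [0.5,0,0.05,0]
    - [0.2,0,0.05,0]
    - [0,0,0.05,0]
    - [0,0,0,0]

```text
time_s: 38.2
tcp_pos: [0.5425, -0.1325, 0.2956]
ee_rot: [[0.003, -1.0, 0.008], [-1.0, -0.003, -0.003], [0.003, -0.008, -1.0]]
wrist_force: [-7.5, 2.5, 26.7]
gripper_width: 0.471
gripper_force: 30.8
```

```bash
python3 -c "
from h import *
cap('t')
tiltfit(range(-108,-60,2),np.arange(-.17,-.05,.004))"
```

```text
t 38.2 grasp [ 0.5425 -0.1325  0.1321] cap [ 0.54238811 -0.12742502  0.13742942] rel [-6.94232821e-05  5.03839327e-03  5.29325263e-03] [([276, 168, 13, 16, 158], [282.0, 176.0]), ([323, 163, 19, 14, 228], [332.0, 169.0])]
F [-7.54573576  2.49883845 26.65671033] M [ 0.82500792  2.4132921  -0.00911837] w 0.4711607211196161
[(np.float64(1.76), np.float64(-92.0), np.float64(-0.122)), (np.float64(1.753), np.float64(-88.0), np.float64(-0.126)), (np.float64(1.748), np.float64(-90.0), np.float64(-0.122)), (np.float64(1.744), np.float64(-88.0), np.float64(-0.122)), (np.float64(1.741), np.float64(-90.0), np.float64(-0.126)), (np.float64(1.737), np.float64(-86.0), np.float64(-0.13))] {'scene': [1339], 'side': [1517]}
```

>>> jog_arm:
  increments:
    - [0,0,-0.5,0]
    - [0,0,-0.7,0]
    - [0,0,-0.7,0]
    - [0.4,0.2,0,0]
    - [0.9,0.4,0,0]
    - [0.9,0.4,0,0]
    - [0.9,0.4,0,0]
    - [0.9,0.4,0,0]
    - [0.85,0.25,0,0]
    - [0,0,0,0]

```text
time_s: 39.5
tcp_pos: [0.4987, -0.2308, 0.3255]
ee_rot: [[-0.003, -1.0, -0.003], [-1.0, 0.003, 0.001], [-0.001, 0.003, -1.0]]
wrist_force: [-0.2, -0.3, -4.2]
gripper_width: 0.468
gripper_force: 30.1
```

>>> jog_arm:
  increments:
    - [0,0,0,0]
    - [0,0,0.4,0]
    - [0,0,0.3,0]
    - [0,0,0.2,0]
    - [0,0,0.1,0]
    - [0,0,0,0]

```text
time_s: 40.1
tcp_pos: [0.5, -0.2287, 0.3069]
ee_rot: [[0.0, -1.0, -0.001], [-1.0, -0.0, 0.0], [-0.0, 0.001, -1.0]]
wrist_force: [0.3, -0.3, -4.3]
gripper_width: 0.471
gripper_force: 30.1
```

```bash
python3 -c "
from h import *
cap('u')
tiltfit(range(-108,-60,2),np.arange(-.25,-.19,.004),x=.5)"
```

```text
t 40.1 grasp [ 0.5    -0.2287  0.1434] cap [ 0.49903326 -0.22409282  0.14850996] rel [-0.00099429  0.00462699  0.00514632] [([264, 138, 13, 16, 167], [270.0, 146.0]), ([343, 143, 18, 13, 197], [351.0, 149.0])]
F [ 0.28141749 -0.31669777 -4.27029556] M [-0.03622829  0.00234403 -0.00155707] w 0.4711308563470031
[(np.float64(1.61), np.float64(-86.0), np.float64(-0.23)), (np.float64(1.61), np.float64(-84.0), np.float64(-0.23)), (np.float64(1.607), np.float64(-88.0), np.float64(-0.23)), (np.float64(1.603), np.float64(-86.0), np.float64(-0.234)), (np.float64(1.597), np.float64(-82.0), np.float64(-0.234)), (np.float64(1.596), np.float64(-82.0), np.float64(-0.23))] {'scene': [1311], 'side': [1340]}
```

>>> jog_arm:
  increments:
    - [0,0,0.1,0]
    - [0,0,0.1,0]
    - [0,0,0.1,0]
    - [0,0,0.05,0]
    - [0,0,0,0]

```text
time_s: 40.9
tcp_pos: [0.4999, -0.229, 0.3002]
ee_rot: [[-0.0, -1.0, -0.0], [-1.0, 0.0, 0.0], [-0.0, 0.0, -1.0]]
wrist_force: [0.1, -0.7, -3.5]
gripper_width: 0.469
gripper_force: 30.1
```

>>> jog_arm:
  increments:
    - [0,0,0.05,0]
    - [0,0,0.05,0]
    - [0,0,0,0]

```text
time_s: 41.2
tcp_pos: [0.5001, -0.2291, 0.2997]
ee_rot: [[0.001, -1.0, 0.001], [-1.0, -0.001, -0.001], [0.001, -0.001, -1.0]]
wrist_force: [-1.9, 0.6, 4.6]
gripper_width: 0.474
gripper_force: 30.2
```

>>> jog_arm:
  increments:
    - [0,0,0.05,0]
    - [0,0,0.05,0]
    - [0,0,0,0]
    - [0,0,-0.1,0]
    - [0,0,0,0]

```text
time_s: 41.7
tcp_pos: [0.5, -0.2291, 0.2997]
ee_rot: [[0.0, -1.0, 0.001], [-1.0, -0.0, -0.001], [0.001, -0.001, -1.0]]
wrist_force: [-3.2, 0.5, 7.3]
gripper_width: 0.474
gripper_force: 30.2
```

>>> jog_arm:
  increments:
    - [0,0,0,0]
    - [0,0,0,0]
    - [0,0,0,0]
    - [0,0,0,0]
    - [0,0,0,0]
    - [0,0,0,0]
    - [0,0,0,0]
    - [0,0,0,0]
    - [0,0,0,0]
    - [0,0,0,0]
  grip: 87

```text
time_s: 42.7
tcp_pos: [0.5, -0.229, 0.2984]
ee_rot: [[0.0, -1.0, 0.0], [-1.0, -0.0, -0.0], [0.0, -0.0, -1.0]]
wrist_force: [-0.2, -0.2, -0.3]
gripper_width: 1.003
gripper_force: 0.0
```

>>> jog_arm:
  increments:
    - [0,0,-0.5,0]
    - [0,0,-1,0]
    - [0,0,-1,0]
    - [0,0,-1,0]
    - [0,0,-1,0]
    - [0,0,-1,0]
    - [0,0,0,0]

```text
time_s: 43.4
tcp_pos: [0.5004, -0.2292, 0.4124]
ee_rot: [[0.001, -1.0, 0.007], [-1.0, -0.001, -0.002], [0.002, -0.007, -1.0]]
wrist_force: [1.0, -0.9, -0.2]
gripper_width: 1.003
gripper_force: 0.0
```

```bash
python3 -c "
from h import *
im=eyes.capture('wrist');
for c in ['side','wrist']:
    if c=='side': eyes.capture(c)
    print(c,eyes.spot_in(c,'bottle'))
h,s,v=cv2.split(cv2.cvtColor(im,cv2.COLOR_BGR2HSV));m=(((h<8)|(h>172))&(s>120)&(v>60)).astype(np.uint8);m[:,:220]=0;m[:,420:]=0
n,l,st,ce=cv2.connectedComponentsWithStats(m);i=1+st[1:,4].argmax();print(st[i],at_z([ce[i]],.148))
eyes.capture('side');tiltfit(range(-96,-82,1),np.arange(-.24,-.21,.003),x=.5)
b=eyes.capture('side')[60:300,160:480];cv2.imwrite('pics/fin.png',np.hstack([cv2.resize(im,(400,300)),cv2.resize(b,(400,300))]))"
```

```text
side [{'centre': [0.4947, -0.1928, 0.0832], 'conf': 0.92}, {'centre': [0.7049, -0.3339, 0.0827], 'conf': 0.7}]
wrist [{'centre': [0.4905, -0.2305, 0.1306], 'conf': 0.78}]
[ 303  223   56   57 2523] [[ 0.49041413 -0.22334442  0.148     ]]
[(np.float64(1.568), np.float64(-83.0), np.float64(-0.222)), (np.float64(1.564), np.float64(-84.0), np.float64(-0.219)), (np.float64(1.564), np.float64(-85.0), np.float64(-0.219)), (np.float64(1.562), np.float64(-84.0), np.float64(-0.225)), (np.float64(1.56), np.float64(-86.0), np.float64(-0.219)), (np.float64(1.56), np.float64(-83.0), np.float64(-0.225))] {'scene': [1283, 908], 'side': [1350]}
```

View pics/fin.png

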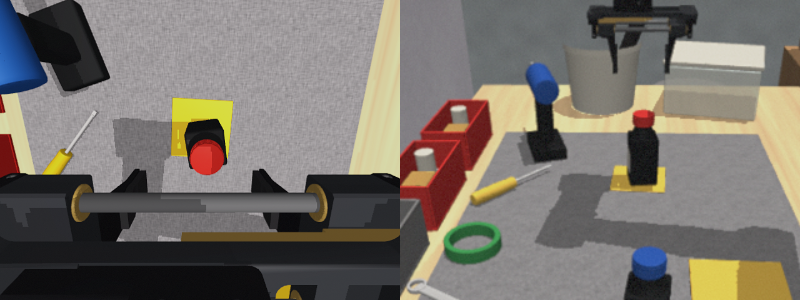

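```bash
python3 -c "
from station import r
print(r.finish_job())"
```

```text
the job is handed in; nothing more can be done
None
```

The red-capped bottle was turned upside down, held there still for about 1.6 s, then stood upright on its yellow pad (about 10 mm off centre by the last picture), released, and handed in; the hand-in call returned no verdict, and I saw no bystander disturbed.

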